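# Put the calibration weights back in their block

### The job

The balance check is finished: put the four steel weights back into their wooden weight block, each standing upright and fully down in the round well that fits its size, and lay the forceps flat in the long blue recess of the block. The brass weights belong to another set and the spatula stays on the notebook: leave those where they are. Set the weights down rather than dropping them, and do not knock any weight over.

Things in the scene. Friction and masses are not known exactly. Their poses are not given: they have to be found in the camera images.
- weight_block: Fixed wooden weight block, 136 x 226 mm, dark rim 30 mm high, light top face at 28 mm. Origin: centre of underside; x toward the row of four round wells, y along the row to the largest, z up. Well floors at z = 12 mm; mouths flared 5 mm. Blue-felt recess for the forceps: centre (-30, 0) mm, floor 44 (x) by 158 mm (y) at z = 23 mm, edges flared 5 mm outward
- weight_500: Largest polished stainless-steel knob weight, 500 g: cylinder 38 mm across and 41 mm tall, a neck, then a round knob 25 mm across (straight side 53 to 62 mm up); 66 mm tall in all, standing upright. Origin: centre of underside, z up. Its well: x = 28.5, y = +73 mm in the block's frame, 45 mm across
- weight_200: Second largest polished stainless-steel knob weight, 200 g: cylinder 28 mm across and 29 mm tall, a neck, then a round knob 18.5 mm across (straight side 38 to 44 mm up); 47 mm tall in all, standing upright. Origin: centre of underside, z up. Its well: x = 28.5, y = +13 mm in the block's frame, 34 mm across
- weight_100: Third largest polished stainless-steel knob weight, 100 g: cylinder 22 mm across and 24 mm tall, a neck, then a round knob 14.5 mm across (straight side 30 to 36 mm up); 38 mm tall in all, standing upright. Origin: centre of underside, z up. Its well: x = 28.5, y = -38 mm in the block's frame, 27 mm across
- weight_50: Smallest polished stainless-steel knob weight, 50 g: cylinder 18 mm across and 19 mm tall, a neck, then a round knob 12 mm across (straight side 24 to 28 mm up); 30 mm tall in all, standing upright. Origin: centre of underside, z up. Its well: x = 28.5, y = -84 mm in the block's frame, 22 mm across
- brass_200: Golden-yellow brass knob weight, 200 g: cylinder 28 mm across and 29 mm tall, a neck, then a round knob 18.5 mm across (straight side 38 to 44 mm up); 47 mm tall in all, standing upright. Origin: centre of underside, z up. Does not belong to the set
- brass_50: Golden-yellow brass knob weight, 50 g: cylinder 18 mm across and 19 mm tall, a neck, then a round knob 12 mm across (straight side 24 to 28 mm up); 30 mm tall in all, standing upright. Origin: centre of underside, z up. Does not belong to the set
- forceps: Steel forceps lying flat, 132 mm long (along its y), 18 mm wide at the widest (along its x), 10 mm high, 30 g; lies on the green notebook (14 mm thick). Origin: middle of its underside, z up. The middle can be gripped across x
- spatula: Thin steel micro spatula, 181 mm long (along its y), 14 mm wide, 5 mm high, lying on the same green notebook beside the forceps. Stays there. Origin: middle of its underside
Mind the look-alikes: they are no part of the job. What is shaped like the forceps but black is not meant. Leave any turquoise look-alike of the weight_200 alone.

How it is judged:
At the end, for the whole second after the job is handed in: Each steel weight is upright (0.12 rad) in its own well, within 6 mm of its centre in x and y, under 4 mm above its floor; forceps flat in the recess, within 17 mm of its middle, 0.25 rad of its length, under 4 mm above its floor; all at rest; brass weights and spatula within 30 mm of their start (x of weight_500 in the frame of weight_block between 0.0225 and 0.0345 m and y of weight_500 in the frame of weight_block between 0.067 and 0.079 m and z of each of weight_500, weight_200, weight_100, weight_50 in the frame of weight_block below 0.016 m and angle between each of weight_500, weight_200, weight_100, weight_50's own z axis and vertical below 0.12 rad and linear speed of each of weight_500, weight_200, weight_100, weight_50, forceps below 0.03 m/s and x of weight_200 in the frame of weight_block between 0.0225 and 0.0345 m and y of weight_200 in the frame of weight_block between 0.007 and 0.019 m and x of weight_100 in the frame of weight_block between 0.0225 and 0.0345 m and y of weight_100 in the frame of weight_block between -0.044 and -0.032 m and x of weight_50 in the frame of weight_block between 0.0225 and 0.0345 m and y of weight_50 in the frame of weight_block between -0.09 and -0.078 m and x of forceps in the frame of weight_block between -0.047 and -0.013 m and y of forceps in the frame of weight_block between -0.017 and 0.017 m and z of forceps in the frame of weight_block below 0.027 m and angle between the y axis of forceps and the y axis of weight_block, either way round below 0.25 rad and angle between forceps's own z axis and vertical below 0.1 rad and distance of each of brass_200, brass_50, spatula from where it was at the start of the episode below 0.03 m); the robot touches nothing.
It fails at once if a brass weight or the spatula is moved more than 30 mm from its place (distance of any of brass_200, brass_50, spatula from where it was at the start of the episode above 0.03 m).
It fails at once if a weight is knocked over (tilted more than 0.8 rad) (angle between any of weight_500, weight_200, weight_100, weight_50, brass_200, brass_50's own z axis and vertical above 0.8 rad).
It fails at once if a steel weight is dropped (falls faster than 0.7 m/s out of the fingers, about 25 mm) ((contact force between the fingers and weight_500 below 0.05 N and linear speed of weight_500 above 0.7 m/s) or (contact force between the fingers and weight_200 below 0.05 N and linear speed of weight_200 above 0.7 m/s) or (contact force between the fingers and weight_100 below 0.05 N and linear speed of weight_100 above 0.7 m/s) or (contact force between the fingers and weight_50 below 0.05 N and linear speed of weight_50 above 0.7 m/s)).
It also fails if it takes over 118 s, if anything falls off the work surface, if the arm or the gripper's body presses on something with over 40 N, if the wrist force passes 120 N, or if a joint passes its speed limit or range.

### The arm

A 6-joint arm with a two-finger parallel gripper is mounted at the origin on a cart in front of the work surface, level with it; the furniture and walls round the work are solid. World frame = base frame: x ahead of the robot, y to its left, z up, the work surface at z = 0. Lengths are in m, angles in rad, forces in N, time in s.
With the tool pointing down it reaches from about 0.3 to 0.875 m from the base axis. Payload 6.4 kg.
Tool frame: the origin (TCP) lies on the centre line of the jaws, within the pads' length; the fingertips stand 14 mm ahead of it and the grasp point (between the pads) lies 5 mm behind it; z points along the fingers, y is the line along which they close (so a half turn about z gives the same grasp; the last joint's range is limited). The gripper opens to 85 mm and grips with 20 to 120 N. Pads are 22 mm wide; open, the fingers measure 114 mm over their backs; the gripper's body (76 mm by 85 mm) begins 54 mm behind the grasp point. The pads swing forward as they close: fully open they stand 13 mm farther back than shut.
Start: joints at [-1.316, 0.181, 1.607, -0, 1.354, -0.206], TCP at [0.256, -0.515, 0.245] pointing down, gripper open.
Joint ranges: [-2.99, 2.99], [-0.89, 2.07], [0.3, 2.58], [-1.14, 4.28], [0, 2.63], [-3.12, 3.12]. Speed limits (rad/s): [2.57, 2.57, 3.01, 3.14, 3.14, 3.14].

### API

Orientations are given as a unit quaternion [w, x, y, z].
In Python, from rig import monitor, get_image, get_calibration, order gives the robot as it stands.
- The arm moves only by the tool servo_tool, never from a script. Its argument "moves" is a list of rows, each a list of 3 entries, a list of its own where there are three numbers: the shift along the world's x, y, z in m, then the turn, a rotation vector about the world's x, y, z in degrees, then the finger opening in m, from 0 to 0.0854. A call has 1 to 20 rows; each row is the pose to reach, as a shift and turn from the pose commanded when the call began; what a row does not reach only later rows make up. A row lasts 1/12 s, in which the tool goes at most 41.7 mm and 7.16 degrees, less where a joint would pass 70% of its speed; a pose out of reach is approached as far as the arm can. A call with a gripper value outside its range is refused whole. The fingers move at their own pace and stop on an object; "squeeze" is the grip in N (left out, the last holds). Time passes only in rows, so rows that repeat a pose let the fingers close. It gives the time, the measured TCP pose, the force, the opening and the grip force at its end, in the units of the state.
- monitor.get_obs(): the state, without advancing time (a new reading comes with each control period).
- get_image(name): name is "scene" or "top" or "wrist"; returns the picture (384x512x3 uint8, red, green, blue); there is no depth.
- get_calibration(name): a dict with "fx", "fy", "cx", "cy" (pixels), "distortion" ([k1, k2, p1, p2, k3] as OpenCV has them; the pictures are not rectified), "camera_from_world" (4x4, takes a point from world to camera coordinates); the wrist camera has in their place "hand_eye" (4x4, takes a point from camera to tool coordinates, whose origin is the TCP and whose axes are the flange's). Camera axes: x right, y down, z forward; pixel columns grow to the right and rows downward; lengths in m; the calibration is good to about 2 mm. A picture is of the moment at which its call begins: read the wrist's pose just before it. get_calibration takes no time and is no camera call.
- order.close_job(): hands the job in; it is judged then, once.
The state is a dict: "clock": time; "q": joint angles; "qvel": joint speeds; "effort": joint torques, N m; "ee_pos": TCP position; "tcp_rot": TCP orientation; "ft_force": force on the tool from outside, world axes, zero at the start; "moment": the same for the moment, N m; "opening": opening from 0.0 (shut) to 1.0 (fully open); "gripper_force": force on a finger pad.
Only numpy, scipy, OpenCV 4.12 (cv2) and the standard library are available. Lean on these libraries where they do the work, as an engineer would, in place of code of your own. Each camera call takes 0.05 s, during which the arm holds its last target. There are 200 camera calls.

## Working session

There is one attempt and no reset: what is moved stays moved. The work goes in short steps, Python scripts to look and compute and a tool call to move; the robot and the scene stay as the last step left them, time stands still between calls to the robot, and variables do not carry over. Pictures are saved under pics/ and viewed, at most 14 in all, crops included, and the job is handed in when it is done.

Besides the shell and the picture viewer there is one more tool, called after ">>>" as a command line: name --argument value ..., lists and objects as JSON in quotes. servo_tool: Moves the arm, as the interface text tells. Its arguments: {"type":"object","properties":{"moves":{"type":"array"},"squeeze":{"type":"number"}},"required":["moves"]}

```bash
ls; mkdir -p pics; python3 - <<'E'
from rig import monitor,get_image,get_calibration
import cv2,json
for n in("scene","top"):
    im=get_image(n); cv2.imwrite(f"pics/{n}0.png",im[...,::-1]); 
for n in("scene","top","wrist"):
    print(n,{k:(v.tolist() if hasattr(v,'tolist') else v) for k,v in get_calibration(n).items()})
print(monitor.get_obs())
E
```

```text
pics
scene {'fx': 366.1704237701001, 'fy': 366.1704237701001, 'cx': 253.55450616891625, 'cy': 193.528847090734, 'distortion': [0.00896628025338741, 0.0, 0.0, 0.0, 0.0], 'camera_from_world': [[0.9905802622438215, -0.1349307411800302, -0.02333321961432034, -0.5574330844515456], [-0.0832818115131899, -0.45839193773397274, -0.8848395172524653, 0.027560482186706745], [0.10869629213567458, 0.8784477938415588, -0.4653112824452623, 1.128893052875822], [0.0, 0.0, 0.0, 1.0]]}
top {'fx': 370.6268096323436, 'fy': 370.6268096323436, 'cx': 252.82251598677436, 'cy': 191.6002362382695, 'distortion': [-0.02413755286753883, 0.0, 0.0, 0.0, 0.0], 'camera_from_world': [[0.0220335641661468, -0.9997083951551619, 0.00988163480538377, -0.16848230914949966], [-0.9849561490496843, -0.0234007796474603, -0.17121269801363034, 0.5510022709030516], [0.17139400952002928, -0.005960550996483689, -0.9851845336445686, 1.2575214777753922], [0.0, 0.0, 0.0, 1.0]]}
wrist {'fx': 308.02012732135347, 'fy': 308.02012732135347, 'cx': 254.37886040904357, 'cy': 192.85200841183507, 'distortion': [-0.014569425768294493, 0.0, 0.0, 0.
[... 325 characters left out ...]
: 0.1, 'q': array([-1.31631798e+00,  1.81460519e-01,  1.60791243e+00, -2.65136881e-05,
        1.35380164e+00, -2.06306224e-01]), 'qvel': array([-1.13825530e-03,  1.80821611e-05, -1.72883486e-03, -8.08616964e-04,
        4.16382516e-04, -1.29292167e-04]), 'effort': array([-9.37381969e-05, -4.45884025e+01, -3.52237558e+01, -4.83269487e-04,
        4.16596653e-03,  2.42831965e-05]), 'ee_pos': array([ 0.25555652, -0.51455409,  0.24447559]), 'tcp_rot': array([-7.90427408e-04,  9.73575930e-01,  2.28362177e-01, -3.19894144e-05]), 'ft_force': array([ 0.22531059, -0.54786551, -0.34175171]), 'moment': array([-0.01023921,  0.00166249, -0.01942495]), 'gripper_force': 0.0, 'opening': 1.0002031868974361}
```

View pics/top0.png

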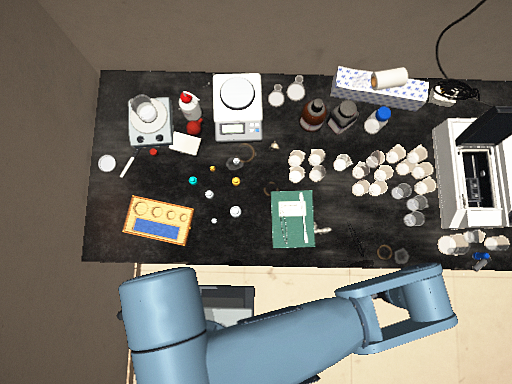

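View pics/scene0.png

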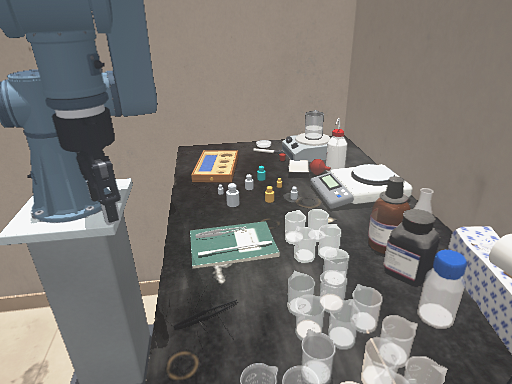

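The top view shows the block at (158,220), the notebook at (293,220), and small weights around (190–240,155–225). I'll enlarge both views to tell them apart.

```bash
python3 - <<'E'
import cv2,numpy as np
a=cv2.imread("pics/top0.png")[140:255,115:325]; a=cv2.resize(a,(798,437),interpolation=cv2.INTER_CUBIC)
cv2.imwrite("pics/topc.png",a)
b=cv2.imread("pics/scene0.png")[140:270,180:330]; cv2.imwrite("pics/scenec.png",cv2.resize(b,None,fx=4.5,fy=4.5,interpolation=cv2.INTER_CUBIC))
E
```

```text
(no output)
```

View pics/topc.png

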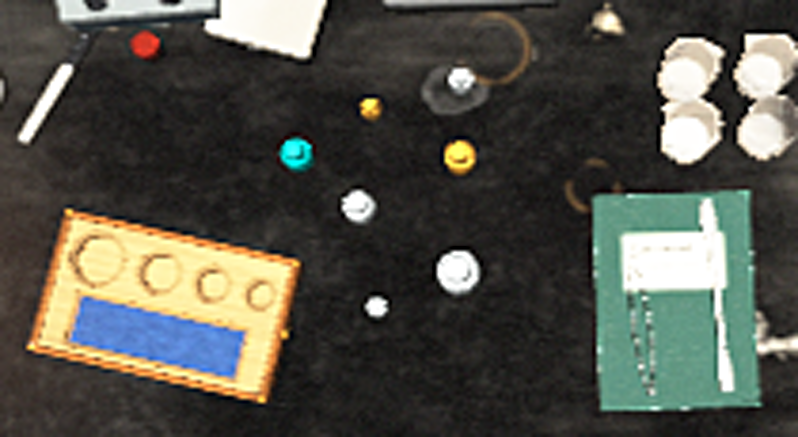

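View pics/scenec.png

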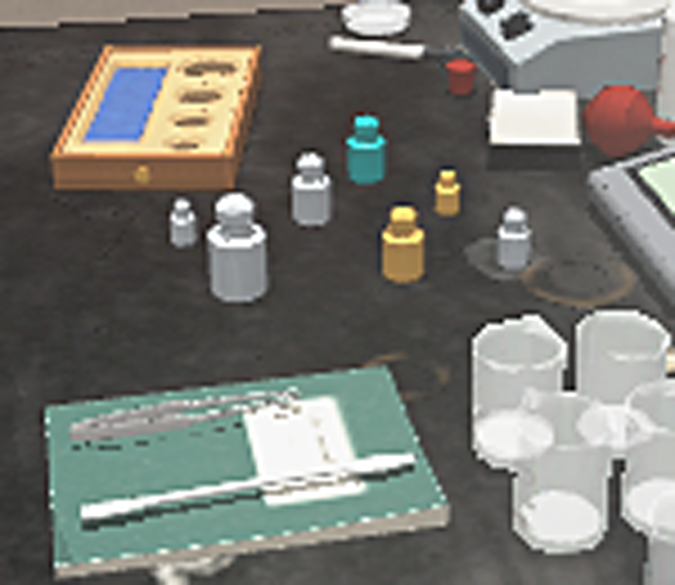

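Steel: 500 at crop (458,271), 200 at (358,206), 100 at (460,80) and 50 at (376,307), by silvery grey colour and by size. Brass is at (460,156) and (370,107), the turquoise look-alike at (296,153). The steel forceps are the pair left on the notebook, crop (640,330). The black ones lie on the bench at scene (205,315). Coarse positions next.

```bash
cat > h.py <<'E'
import numpy as np,cv2
from scipy.spatial.transform import Rotation as R
from rig import monitor,get_image,get_calibration
def K(c): return np.array([[c["fx"],0,c["cx"]],[0,c["fy"],c["cy"]],[0,0,1.]])
def camworld(n,obs=None):
    c=get_calibration(n)
    if n!="wrist": T=np.array(c["camera_from_world"])
    else:
        w,x,y,z=obs["tcp_rot"]; A=np.eye(4); A[:3,:3]=R.from_quat([x,y,z,w]).as_matrix(); A[:3,3]=obs["ee_pos"]
        T=np.linalg.inv(A@np.array(c["hand_eye"]))
    return c,T
def cast(cT,px,z):
    c,T=cT; p=cv2.undistortPoints(np.array(px,float).reshape(-1,1,2),K(c),np.array(c["distortion"]))[:,0]
    d=np.c_[p,np.ones(len(p))]@T[:3,:3]; o=-T[:3,:3].T@T[:3,3]
    return o+d*((z-o[2])/d[:,2])[:,None]
def proj(cT,P):
    c,T=cT; return cv2.projectPoints(np.array(P,float).reshape(-1,3),cv2.Rodrigues(T[:3,:3])[0],T[:3,3],K(c),np.array(c["distortion"]))[0][:,0]
def shot(name):
    o=monitor.get_obs(); im=get_image("wrist"); cv2.imwrite(f"pics/{name}.png",im[...,::-1]); np.savez(f"pics/{name}.npz",ee_pos=o["ee_pos"],tcp_rot=o["tcp_rot"]); return im[...,::-1].copy(),camworld("wrist",o)
E
python3 - <<'E'
from h import *
t=camworld("top"); f=lambda l:np.array(l)/3.8+[115,140]
for n,p,z in[("500",(458,270),.05),("200",(358,205),.035),("100",(460,80),.028),("50",(376,307),.022),("b200",(460,156),.035),("b50",(370,107),.022),("tq",(296,153),.035)]: print(n,cast(t,f([p]),z).round(3))
print(cast(t,f([(68,211),(299,263),(267,403),(30,348)]),.03).round(3))
print("forc",cast(t,f([(632,290),(652,393)]),.02).round(3))
print("spat",cast(t,f([(708,200),(728,388)]),.017).round(3))
E
```

```text
500 [[ 0.484 -0.097  0.05 ]]
200 [[ 0.545 -0.001  0.035]]
100 [[ 0.669 -0.093  0.028]]
50 [[ 0.451 -0.021  0.022]]
b200 [[ 0.594 -0.095  0.035]]
b50 [[ 0.642 -0.007  0.022]]
tq [[0.593 0.059 0.035]]
[[0.534 0.271 0.03 ]
 [0.49  0.052 0.03 ]
 [0.36  0.075 0.03 ]
 [0.405 0.296 0.03 ]]
forc [[ 0.473 -0.259  0.02 ]
 [ 0.377 -0.279  0.02 ]]
spat [[ 0.561 -0.331  0.017]
 [ 0.384 -0.35   0.017]]
```

>>> servo_tool --moves '[[[0.314,0.485,0.0],[0,0,-26.4],0.085],[[0.314,0.485,0.0],[0,0,-26.4],0.085],[[0.314,0.485,0.0],[0,0,-26.4],0.085],[[0.314,0.485,0.0],[0,0,-26.4],0.085],[[0.314,0.485,0.0],[0,0,-26.4],0.085],[[0.314,0.485,0.0],[0,0,-26.4],0.085],[[0.314,0.485,0.0],[0,0,-26.4],0.085],[[0.314,0.485,0.0],[0,0,-26.4],0.085],[[0.314,0.485,0.0],[0,0,-26.4],0.085],[[0.314,0.485,0.0],[0,0,-26.4],0.085],[[0.314,0.485,0.0],[0,0,-26.4],0.085],[[0.314,0.485,0.0],[0,0,-26.4],0.085],[[0.314,0.485,0.0],[0,0,-26.4],0.085],[[0.314,0.485,0.0],[0,0,-26.4],0.085],[[0.314,0.485,0.0],[0,0,-26.4],0.085],[[0.314,0.485,0.0],[0,0,-26.4],0.085],[[0.314,0.485,0.0],[0,0,-26.4],0.085],[[0.314,0.485,0.0],[0,0,-26.4],0.085]]'

```text
clock: 1.6
ee_pos: [0.5691, -0.031, 0.2449]
tcp_rot: [0.0, 1.0, -0.001, -0.0]
ft_force: [-0.7, -0.7, -0.2]
opening: 0.996
gripper_force: 0.0
```

```bash
python3 - <<'E'
from h import *
im,ct=shot("w1"); cv2.imwrite("pics/w1b.png",cv2.resize(im,(800,600),interpolation=cv2.INTER_CUBIC))
E
```

```text
(no output)
```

View pics/w1b.png

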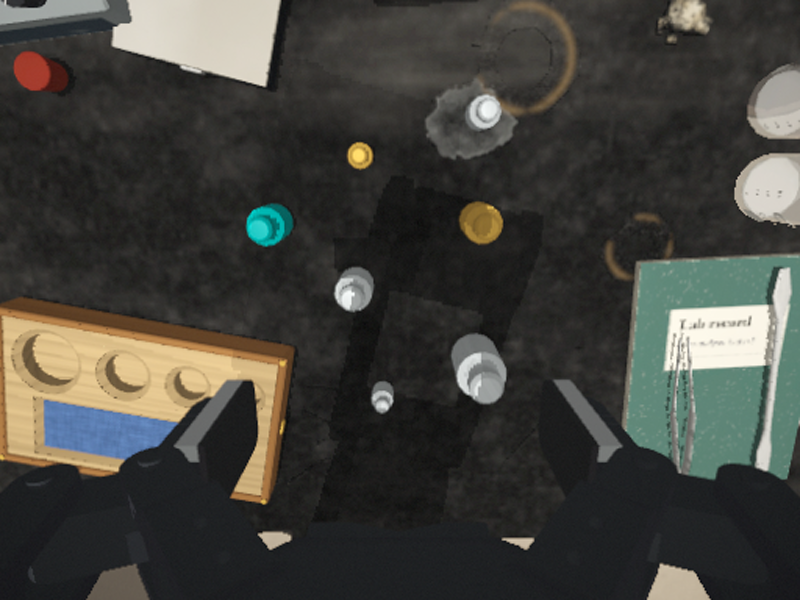

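Wrist view in 800x600 pixels: 500 knob at (486,387), 200 at (352,292), 100 at (484,110), 50 at (381,402). Brass is at (481,222) and (360,155), turquoise at (268,225). Steel forceps run (680,335)–(685,470) left of the spatula, with wells at (47,362), (122,375), (188,384). An enlarged montage will refine the knob centres and confirm the targets.

```bash
python3 - <<'E'
import cv2,numpy as np
im=cv2.imread("pics/w1.png"); L=[(308,238),(227,186),(310,71),(244,256),(32,232),(78,240)]
T=[]
for x,y in L:
    t=cv2.resize(im[y-20:y+20,x-20:x+20],(260,260),interpolation=cv2.INTER_CUBIC)
    for i in range(0,40,10):
        cv2.putText(t,str(x-20+i),(int(i*6.5),9),0,.33,(0,255,255)); cv2.putText(t,str(y-20+i),(0,int(i*6.5)+9),0,.33,(0,255,0)); cv2.line(t,(int(i*6.5),0),(int(i*6.5),259),(0,90,90),1); cv2.line(t,(0,int(i*6.5)),(259,int(i*6.5)),(0,90,0),1)
    T.append(t)
cv2.imwrite("pics/m1.png",np.vstack([np.hstack(T[:3]),np.hstack(T[3:])]))
E
```

```text
(no output)
```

View pics/m1.png

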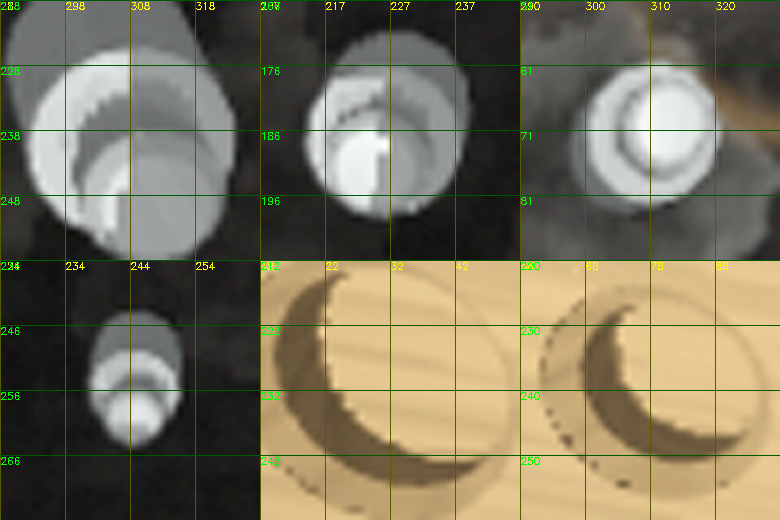

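```bash
python3 - <<'E'
from h import *
ct=camworld("wrist",np.load("pics/w1.npz"))
for n,p,z in[("500",(311.7,246.9),.0575),("200",(224.4,192.5),.041),("100",(312.6,68.4),.034),("50",(244.6,260.3),.026),("b200",(481/1.5625,222/1.5625),.044)]: print(n,cast(ct,[p],z).round(4))
w=cast(ct,[(29.4,232.3),(78.6,239.6),(120.6,245)],.028); print(w.round(4), np.linalg.norm(np.diff(w,axis=0),axis=1))
c=cast(ct,np.array([(294,348),(266,502)])/1.5625,.03);print(c.round(4))
f=cast(ct,np.array([(680,330),(674,340),(689,340),(671,400),(694,400),(676,470),(686,470),(628,262),(622,470)])/1.5625,.022);print(f.round(4))
E
```

```text
500 [[ 0.4841 -0.0958  0.0575]]
200 [[0.5434 0.0026 0.041 ]]
100 [[ 0.6747 -0.0915  0.034 ]]
50 [[ 0.4503 -0.0188  0.026 ]]
b200 [[ 0.6001 -0.0883  0.044 ]]
[[0.4892 0.2447 0.028 ]
 [0.4796 0.1853 0.028 ]
 [0.4724 0.1341 0.028 ]] [0.06019448 0.05164386]
[[0.5026 0.0482 0.03  ]
 [0.3623 0.0809 0.03  ]]
[[ 0.5139 -0.2515  0.022 ]
 [ 0.5056 -0.2481  0.022 ]
 [ 0.5056 -0.26    0.022 ]
 [ 0.4535 -0.254   0.022 ]
 [ 0.4534 -0.273   0.022 ]
 [ 0.3871 -0.2691  0.022 ]
 [ 0.387  -0.2777  0.022 ]
 [ 0.5679 -0.2035  0.022 ]
 [ 0.3874 -0.2225  0.022 ]]
```

>>> servo_tool --moves '[[[-0.086,-0.065,0],[0,0,0],0.05],[[-0.086,-0.065,0],[0,0,0],0.05],[[-0.086,-0.065,-0.02],[0,0,0],0.05],[[-0.086,-0.065,-0.06],[0,0,0],0.05],[[-0.086,-0.065,-0.1],[0,0,0],0.05],[[-0.086,-0.065,-0.13],[0,0,0],0.05],[[-0.086,-0.065,-0.13],[0,0,0],0.05]]'

```text
clock: 2.23
ee_pos: [0.4786, -0.0944, 0.1096]
tcp_rot: [-0.002, 1.0, -0.002, -0.005]
ft_force: [-0.5, 0.2, -0.8]
opening: 0.586
gripper_force: 0.0
```

```bash
python3 - <<'E'
from h import *
im,ct=shot("w2"); o=np.load("pics/w2.npz")["ee_pos"]; print(o)
for p in cast(ct,[(254,250)],.0575): print(p)
print("expected px of 500 knob",proj(ct,[[.484,-.0955,.0575],[o[0],o[1],.0575]]))
cv2.imwrite("pics/w2c.png",cv2.resize(im[100:384,110:400],None,fx=2,fy=2,interpolation=cv2.INTER_CUBIC))
E
```

```text
[ 0.47860537 -0.09444917  0.10964933]
[ 0.45718395 -0.09406448  0.0575    ]
expected px of 500 knob [[256.14523964 211.16718886]
 [254.48949415 219.23225261]]
```

View pics/w2c.png

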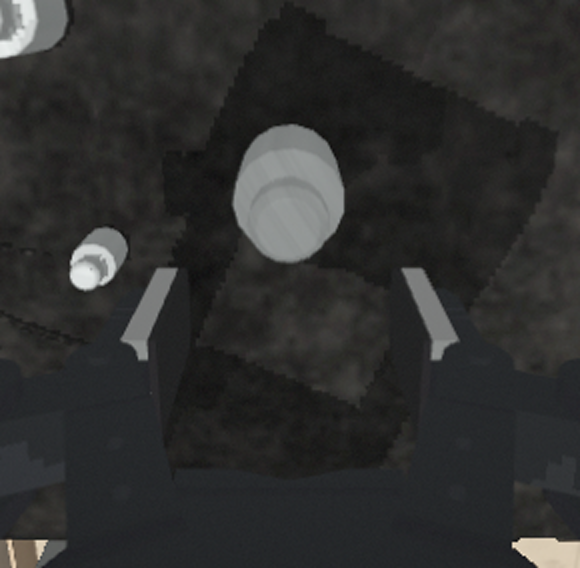

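The knob sits at (254,211), matching the predicted position within about 1 px. I'll descend and grip.

>>> servo_tool --moves '[[[0,0.0005,0],[0,0,0],0.05],[[0,0.0005,-0.015],[0,0,0],0.045],[[0,0.0005,-0.035],[0,0,0],0.045],[[0,0.0005,-0.057],[0,0,0],0.045],[[0,0.0005,-0.057],[0,0,0],0.045],[[0,0.0005,-0.057],[0,0,0],0.045],[[0,0.0005,-0.057],[0,0,0],0.01],[[0,0.0005,-0.057],[0,0,0],0.01],[[0,0.0005,-0.057],[0,0,0],0.01],[[0,0.0005,-0.057],[0,0,0],0.01],[[0,0.0005,-0.057],[0,0,0],0.01]]' --squeeze 50

```text
clock: 3.2
ee_pos: [0.4856, -0.095, 0.0609]
tcp_rot: [0.001, 1.0, 0.0, 0.002]
ft_force: [-0.7, 1.3, 6.8]
opening: 0.265
gripper_force: 48.6
```

>>> servo_tool --moves '[[[0,0,0.005],[0,0,0],0.01],[[0,0,0.01],[0,0,0],0.01],[[0,0,0.015],[0,0,0],0.01],[[0,0,0.02],[0,0,0],0.01],[[0,0,0.02],[0,0,0],0.01],[[0,0,0.02],[0,0,0],0.01]]'

```text
clock: 3.7
ee_pos: [0.4839, -0.0947, 0.0787]
tcp_rot: [0.0, 1.0, -0.0, 0.0]
ft_force: [-0.2, 1.2, -5.6]
opening: 0.264
gripper_force: 49.4
```

```bash
python3 - <<'E'
from h import *
im,ct=shot("w3"); o=np.load("pics/w3.npz")["ee_pos"]; print(o)
cv2.imwrite("pics/w3c.png",cv2.resize(im[100:384,110:400],None,fx=2,fy=2,interpolation=cv2.INTER_CUBIC))
E
```

```text
[ 0.4839072  -0.09467425  0.07869016]
```

View pics/w3c.png

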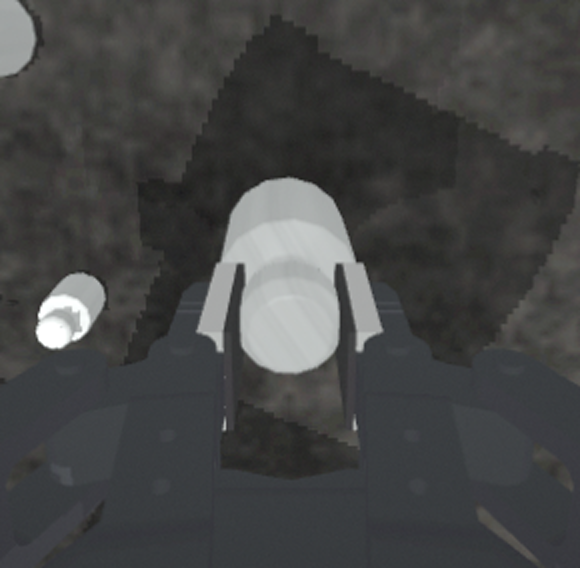

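The 500 is lifted upright between the pads: force −5.6 N, knob at crop (290,315). Next I'll carry it towards the block, high, and measure the block from there.

>>> servo_tool --moves '[[[0,0,0.03],[0,0,0],0.01],[[0,0,0.06],[0,0,0],0.01],[[-0.01,0.02,0.09],[0,0,0],0.01],[[-0.02,0.05,0.12],[0,0,0],0.01],[[-0.03,0.085,0.15],[0,0,0],0.01],[[-0.045,0.12,0.17],[0,0,0],0.01],[[-0.06,0.155,0.17],[0,0,0],0.01],[[-0.075,0.19,0.17],[0,0,0],0.01],[[-0.09,0.225,0.17],[0,0,0],0.01],[[-0.1,0.25,0.17],[0,0,0],0.01],[[-0.104,0.265,0.17],[0,0,0],0.01],[[-0.104,0.265,0.17],[0,0,0],0.01],[[-0.104,0.265,0.17],[0,0,0],0.01],[[-0.104,0.265,0.17],[0,0,0],0.01],[[-0.104,0.265,0.17],[0,0,0],0.01]]'

```text
clock: 5.0
ee_pos: [0.3799, 0.1697, 0.248]
tcp_rot: [0.0, 1.0, -0.001, -0.0]
ft_force: [-0.6, -0.6, -4.6]
opening: 0.261
gripper_force: 50.7
```

```bash
python3 - <<'E'
from h import *
im,ct=shot("w4"); print(np.load("pics/w4.npz")["ee_pos"])
# predicted wells from coarse block pose
b=np.array([.447,.1735]);a=np.radians(-11.4);M=np.array([[np.cos(a),-np.sin(a)],[np.sin(a),np.cos(a)]])
W=[b+M@[.0285,y] for y in(.073,.013,-.038,-.084)]; print(proj(ct,[[*w,.028] for w in W]).round(1))
cv2.imwrite("pics/w4b.png",cv2.resize(im,(800,600),interpolation=cv2.INTER_CUBIC))
E
```

```text
[0.37991652 0.16967192 0.24802452]
[[188.1  65.8]
 [243.7  77.5]
 [290.3  87.4]
 [331.5  96.2]]
```

View pics/w4b.png

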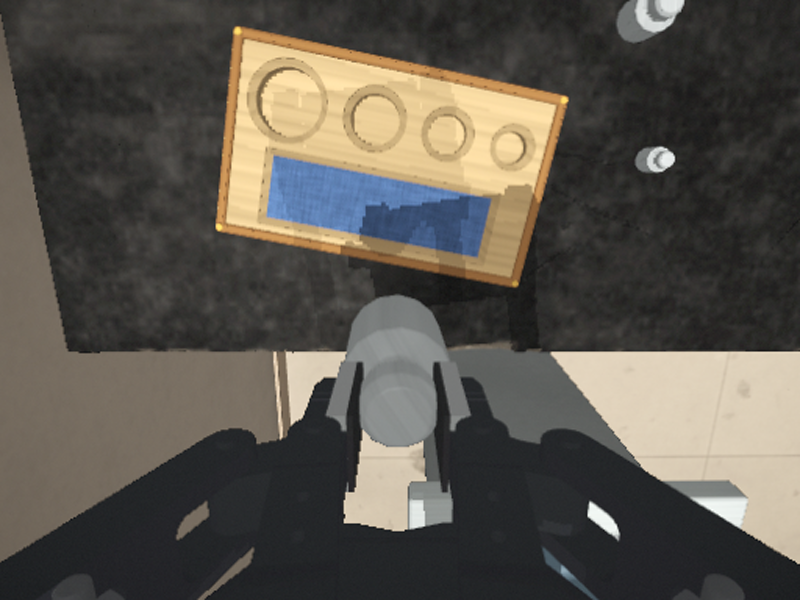

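The whole block is visible, in 800 px coordinates: corners (236,29), (567,98), (518,284), (217,229), and wells (287,100), (375,118), (447,133), (513,147). I'll fit the block pose to these points.

```bash
cat >> h.py <<'E'
def fit(local,world):
    # rigid 2D fit
    l=np.array(local,float);w=np.array(world,float);lc,wc=l.mean(0),w.mean(0)
    z=((w-wc)@[1,1j]*np.conj((l-lc)@[1,1j])).sum();a=np.angle(z)
    M=np.array([[np.cos(a),-np.sin(a)],[np.sin(a),np.cos(a)]]);b=wc-M@lc
    return b,M,a,np.linalg.norm(b+l@M.T-w,axis=1)
E
python3 - <<'E'
from h import *
ct=camworld("wrist",np.load("pics/w4.npz"))
C=cast(ct,np.array([(237,29),(567,99),(517,285),(218,228)])/1.5625,.03)[:,:2]
W=cast(ct,np.array([(287,100),(374.5,118),(447,133.5),(513,147)])/1.5625,.028)[:,:2]
lc=[(.068,.113),(.068,-.113),(-.068,-.113),(-.068,.113)]; lw=[(.0285,y) for y in(.073,.013,-.038,-.084)]
for l,w in((lc,C),(lw,W),(lc+lw,np.r_[C,W])):
    b,M,a,e=fit(l,w); print(b.round(4),np.degrees(a).round(2),e.round(4)); print((b+np.array(lw)@M.T).round(4).tolist(),(b+M@[-.03,0]).round(4))
print("50",cast(ct,[(664/1.5625,158/1.5625)],.026),"200",cast(ct,[(668/1.5625,8/1.5625)],.041))
E
```

```text
[0.4482 0.1769] -11.07 [0.0029 0.0028 0.0028 0.0028]
[[0.4902, 0.2431], [0.4787, 0.1842], [0.4689, 0.1342], [0.4601, 0.089]] [0.4188 0.1827]
[0.4489 0.1777] -11.2 [0.0002 0.0001 0.0003 0.0006]
[[0.4911, 0.2437], [0.4794, 0.1849], [0.4695, 0.1349], [0.4606, 0.0897]] [0.4195 0.1835]
[0.4486 0.1773] -11.06 [0.0033 0.0029 0.0024 0.0029 0.0008 0.0006 0.0007 0.0002]
[[0.4905, 0.2434], [0.479, 0.1846], [0.4693, 0.1345], [0.4604, 0.0894]] [0.4191 0.183 ]
50 [[ 0.45344358 -0.01839008  0.026     ]] 200 [[5.43450174e-01 1.99457344e-04 4.10000000e-02]]
```

```bash
python3 - <<'E'
from h import *
o=np.load("pics/w4.npz");ct=camworld("wrist",o);p=o["ee_pos"]
for dz in(-.004,.0,.004): print(proj(ct,[p+[0,0,dz],p+[.005,0,dz]]).round(1).tolist(), cast(ct,[(254.7,259)],p[2]+dz).round(4))
E
```

```text
[[254.0, 256.3], [254.0, 246.8]] [[0.3785 0.1694 0.244 ]]
[[254.0, 260.3], [254.0, 250.6]] [[0.3806 0.1694 0.248 ]]
[[254.0, 264.6], [254.0, 254.7]] [[0.3828 0.1694 0.252 ]]
```

>>> servo_tool --moves '[[[0.03,0.02,0],[0,0,0],0.01],[[0.06,0.04,0],[0,0,0],0.01],[[0.09,0.06,-0.02],[0,0,0],0.01],[[0.111,0.0735,-0.05],[0,0,0],0.01],[[0.111,0.0735,-0.08],[0,0,0],0.01],[[0.111,0.0735,-0.11],[0,0,0],0.01],[[0.111,0.0735,-0.13],[0,0,0],0.01],[[0.111,0.0735,-0.135],[0,0,0],0.01],[[0.111,0.0735,-0.14],[0,0,0],0.01],[[0.111,0.0735,-0.145],[0,0,0],0.01],[[0.111,0.0735,-0.15],[0,0,0],0.01],[[0.111,0.0735,-0.155],[0,0,0],0.01],[[0.111,0.0735,-0.16],[0,0,0],0.01],[[0.111,0.0735,-0.165],[0,0,0],0.01],[[0.111,0.0735,-0.169],[0,0,0],0.01],[[0.111,0.0735,-0.172],[0,0,0],0.01],[[0.111,0.0735,-0.174],[0,0,0],0.01],[[0.111,0.0735,-0.174],[0,0,0],0.01],[[0.111,0.0735,-0.174],[0,0,0],0.01]]'

```text
clock: 6.63
ee_pos: [0.4907, 0.244, 0.0742]
tcp_rot: [-0.0, 1.0, 0.0, -0.0]
ft_force: [-0.5, 0.1, -4.0]
opening: 0.262
gripper_force: 51.0
```

>>> servo_tool --moves '[[[0,0,-0.001],[0,0,0],0.01],[[0,0,-0.002],[0,0,0],0.01],[[0,0,-0.003],[0,0,0],0.01],[[0,0,-0.003],[0,0,0],0.01],[[0,0,-0.003],[0,0,0],0.01]]'

```text
clock: 7.05
ee_pos: [0.4918, 0.2444, 0.073]
tcp_rot: [-0.0, 1.0, 0.0, 0.001]
ft_force: [-3.3, -0.1, 5.7]
opening: 0.265
gripper_force: 52.0
```

>>> servo_tool --moves '[[[0,0,0.001],[0,0,0],0.045],[[0,0,0.001],[0,0,0],0.045],[[0,0,0.001],[0,0,0],0.045],[[0,0,0.001],[0,0,0],0.045],[[0,0,0.02],[0,0,0],0.045],[[0,0,0.05],[0,0,0],0.045],[[0,0,0.08],[0,0,0],0.045],[[0,0,0.12],[0,0,0],0.045],[[0.01,-0.04,0.12],[0,0,0],0.045],[[0.02,-0.08,0.12],[0,0,0],0.045],[[0.03,-0.12,0.12],[0,0,0],0.045],[[0.04,-0.16,0.12],[0,0,0],0.045],[[0.05,-0.2,0.11],[0,0,0],0.045],[[0.0525,-0.2425,0.09],[0,0,0],0.045],[[0.0525,-0.2425,0.06],[0,0,0],0.045],[[0.0525,-0.2425,0.029],[0,0,0],0.045],[[0.0525,-0.2425,0.029],[0,0,0],0.045],[[0.0525,-0.2425,0.029],[0,0,0],0.045]]'

```text
clock: 8.55
ee_pos: [0.5416, 0.0016, 0.0989]
tcp_rot: [-0.001, 1.0, -0.0, -0.002]
ft_force: [0.5, 0.4, 0.6]
opening: 0.53
gripper_force: 0.0
```

```bash
python3 - <<'E'
from h import *
im,ct=shot("w5"); o=np.load("pics/w5.npz")["ee_pos"]; print(o)
print(proj(ct,[[.5434,.0010,.041],[*o[:2],.041],[.491,.2437,.07]]))
cv2.imwrite("pics/w5c.png",im[:,:]) 
E
```

```text
[0.54164557 0.00162552 0.09889352]
[[ 255.17549687  213.88459844]
 [ 254.20958194  216.43177632]
 [-135.55622852  308.97235674]]
```

View pics/w5c.png

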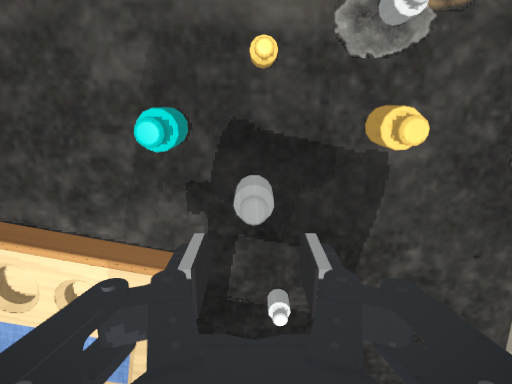

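The 200 knob sits at (254,211), centred between the open fingers. Brass and turquoise stand clear. Descending to grip.

>>> servo_tool --moves '[[[0.001,0.0005,-0.015],[0,0,0],0.04],[[0.001,0.0005,-0.03],[0,0,0],0.04],[[0.001,0.0005,-0.0475],[0,0,0],0.04],[[0.001,0.0005,-0.0475],[0,0,0],0.04],[[0.001,0.0005,-0.0475],[0,0,0],0.04],[[0.001,0.0005,-0.0475],[0,0,0],0.005],[[0.001,0.0005,-0.0475],[0,0,0],0.005],[[0.001,0.0005,-0.0475],[0,0,0],0.005],[[0.001,0.0005,-0.0475],[0,0,0],0.005],[[0.001,0.0005,-0.0475],[0,0,0],0.005]]' --squeeze 40

```text
clock: 9.43
ee_pos: [0.5459, 0.002, 0.055]
tcp_rot: [0.0, 1.0, 0.0, 0.002]
ft_force: [-0.6, 2.3, 7.6]
opening: 0.174
gripper_force: 38.9
```

>>> servo_tool --moves '[[[0,0,0.01],[0,0,0],0.005],[[0,0,0.03],[0,0,0],0.005],[[0,0,0.06],[0,0,0],0.005],[[-0.005,0.01,0.09],[0,0,0],0.005],[[-0.015,0.035,0.1],[0,0,0],0.005],[[-0.025,0.07,0.1],[0,0,0],0.005],[[-0.037,0.105,0.1],[0,0,0],0.005],[[-0.05,0.14,0.1],[0,0,0],0.005],[[-0.06,0.17,0.09],[0,0,0],0.005],[[-0.065,0.1835,0.07],[0,0,0],0.005],[[-0.065,0.1835,0.055],[0,0,0],0.005],[[-0.065,0.1835,0.05],[0,0,0],0.005],[[-0.065,0.1835,0.05],[0,0,0],0.005]]'

```text
clock: 10.52
ee_pos: [0.478, 0.1853, 0.102]
tcp_rot: [0.0, 1.0, 0.0, -0.001]
ft_force: [-0.4, -0.3, -2.0]
opening: 0.175
gripper_force: 39.3
```

```bash
python3 - <<'E'
from h import *
im,ct=shot("w6"); o=np.load("pics/w6.npz")["ee_pos"]; print(o)
print(proj(ct,[o,o+[0,0,-.012]]))
cv2.imwrite("pics/w6c.png",cv2.resize(im[90:384,60:400],None,fx=2,fy=2)) 
E
```

```text
[0.47801407 0.18534831 0.10198076]
[[254.02986408 260.32061399]
 [254.03668391 248.69472818]]
```

View pics/w6c.png

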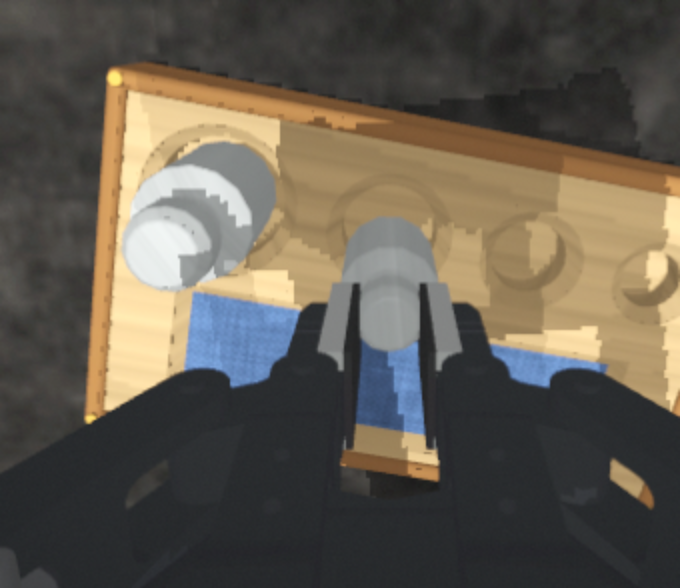

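The 500 is seated at crop (210,190). The 200 is held upright at (390,300) above its well. Lowering.

>>> servo_tool --moves '[[[0,0,-0.006],[0,0,0],0.005],[[0,0,-0.012],[0,0,0],0.005],[[0,0,-0.018],[0,0,0],0.005],[[0,0,-0.024],[0,0,0],0.005],[[0,0,-0.029],[0,0,0],0.005],[[0,0,-0.032],[0,0,0],0.005],[[0,0,-0.034],[0,0,0],0.005],[[0,0,-0.036],[0,0,0],0.005],[[0,0,-0.037],[0,0,0],0.005],[[0,0,-0.037],[0,0,0],0.005]]'

```text
clock: 11.4
ee_pos: [0.4803, 0.1857, 0.0672]
tcp_rot: [-0.0, 1.0, 0.0, 0.001]
ft_force: [-1.1, -0.3, 8.0]
opening: 0.172
gripper_force: 40.5
```

>>> servo_tool --moves '[[[0,0,0.001],[0,0,0],0.04],[[0,0,0.001],[0,0,0],0.04],[[0,0,0.001],[0,0,0],0.04],[[0,0,0.02],[0,0,0],0.04],[[0,0,0.05],[0,0,0],0.04],[[0,0,0.09],[0,0,0],0.04],[[0.02,-0.03,0.1],[0,0,0],0.04],[[0.045,-0.06,0.1],[0,0,0],0.04],[[0.07,-0.09,0.1],[0,0,0],0.04],[[0.095,-0.12,0.1],[0,0,0],0.04],[[0.12,-0.15,0.1],[0,0,0],0.04],[[0.14,-0.185,0.1],[0,0,0],0.04],[[0.16,-0.22,0.1],[0,0,0],0.04],[[0.18,-0.25,0.09],[0,0,0],0.04],[[0.195,-0.2765,0.07],[0,0,0],0.04],[[0.195,-0.2765,0.04],[0,0,0],0.04],[[0.195,-0.2765,0.0345],[0,0,0],0.04],[[0.195,-0.2765,0.0345],[0,0,0],0.04],[[0.195,-0.2765,0.0345],[0,0,0],0.04]]'

```text
clock: 12.98
ee_pos: [0.6737, -0.09, 0.1003]
tcp_rot: [-0.0, 1.0, 0.0, -0.001]
ft_force: [-0.3, 0.1, 0.4]
opening: 0.466
gripper_force: 0.0
```

```bash
python3 - <<'E'
from h import *
im,ct=shot("w7"); o=np.load("pics/w7.npz")["ee_pos"]; print(o)
print(proj(ct,[[.6747,-.0915,.035],[*o[:2],.035]]))
g=cv2.cvtColor(im[180:270,215:295],cv2.COLOR_BGR2GRAY)
m=(g>170).astype(np.uint8); n,_,s,c=cv2.connectedComponentsWithStats(m); print([(s[i].tolist(),(c[i]+[215,180]).round(1).tolist()) for i in range(1,n) if s[i,4]>15])
cv2.imwrite("pics/w7c.png",cv2.resize(im[120:320,180:340],None,fx=2.5,fy=2.5,interpolation=cv2.INTER_CUBIC)) 
E
```

```text
[ 0.67369314 -0.09003307  0.1002745 ]
[[256.37385431 211.41176878]
 [254.18356918 212.82611259]]
[]
```

View pics/w7c.png

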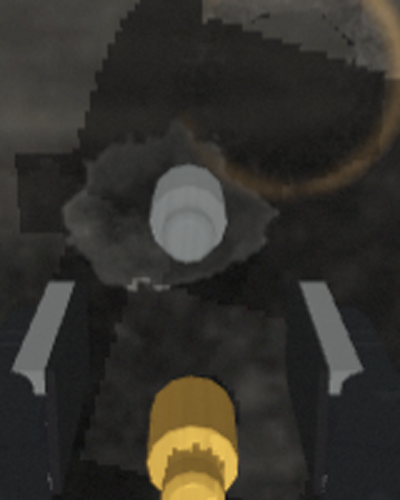

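The 100 knob is at (255.6,214), clear of the brass at the bottom of the view. I'll descend with narrowed fingers to reduce the swing.

>>> servo_tool --moves '[[[-0.0015,0.0005,-0.015],[0,0,0],0.028],[[-0.0015,0.0005,-0.03],[0,0,0],0.028],[[-0.0015,0.0005,-0.035],[0,0,0],0.028],[[-0.0015,0.0005,-0.045],[0,0,0],0.028],[[-0.0015,0.0005,-0.053],[0,0,0],0.028],[[-0.0015,0.0005,-0.0585],[0,0,0],0.028],[[-0.0015,0.0005,-0.0585],[0,0,0],0.028],[[-0.0015,0.0005,-0.0585],[0,0,0],0.028]]' --squeeze 30

```text
clock: 13.7
ee_pos: [0.6725, -0.0905, 0.0414]
tcp_rot: [-0.0, 1.0, -0.0, -0.0]
ft_force: [0.6, -0.3, -0.2]
opening: 0.326
gripper_force: 0.0
```

>>> servo_tool --moves '[[[0,0,0],[0,0,0],0.005],[[0,0,0],[0,0,0],0.005],[[0,0,0],[0,0,0],0.005],[[0,0,0],[0,0,0],0.005],[[0,0,0],[0,0,0],0.005]]'

```text
clock: 14.12
ee_pos: [0.6732, -0.0906, 0.0424]
tcp_rot: [0.0, 1.0, 0.0, 0.001]
ft_force: [-0.0, -0.5, 1.2]
opening: 0.132
gripper_force: 29.4
```

>>> servo_tool --moves '[[[0,0,0.01],[0,0,0],0.005],[[0,0,0.04],[0,0,0],0.005],[[0,0,0.08],[0,0,0],0.005],[[-0.015,0.015,0.11],[0,0,0],0.005],[[-0.04,0.04,0.11],[0,0,0],0.005],[[-0.065,0.068,0.11],[0,0,0],0.005],[[-0.09,0.096,0.11],[0,0,0],0.005],[[-0.115,0.124,0.11],[0,0,0],0.005],[[-0.14,0.152,0.11],[0,0,0],0.005],[[-0.165,0.18,0.11],[0,0,0],0.005],[[-0.19,0.208,0.1],[0,0,0],0.005],[[-0.2035,0.2255,0.08],[0,0,0],0.005],[[-0.2035,0.2255,0.05],[0,0,0],0.005],[[-0.2035,0.2255,0.045],[0,0,0],0.005],[[-0.2035,0.2255,0.04],[0,0,0],0.005],[[-0.2035,0.2255,0.04],[0,0,0],0.005],[[-0.2035,0.2255,0.035],[0,0,0],0.005],[[-0.2035,0.2255,0.029],[0,0,0],0.005],[[-0.2035,0.2255,0.023],[0,0,0],0.005],[[-0.2035,0.2255,0.018],[0,0,0],0.005]]'

```text
clock: 15.78
ee_pos: [0.4696, 0.1346, 0.0596]
tcp_rot: [0.0, 1.0, -0.0, 0.0]
ft_force: [0.6, 0.1, -1.8]
opening: 0.137
gripper_force: 29.4
```

>>> servo_tool --moves '[[[0,0,-0.002],[0,0,0],0.005],[[0,0,-0.004],[0,0,0],0.005],[[0,0,-0.006],[0,0,0],0.005],[[0,0,-0.0065],[0,0,0],0.005],[[0,0,-0.0065],[0,0,0],0.005]]'

```text
clock: 16.2
ee_pos: [0.4701, 0.1351, 0.0544]
tcp_rot: [0.0, 1.0, 0.0, 0.001]
ft_force: [-2.2, 0.3, 7.5]
opening: 0.135
gripper_force: 30.0
```

>>> servo_tool --moves '[[[0,0,0.001],[0,0,0],0.03],[[0,0,0.001],[0,0,0],0.03],[[0,0,0.001],[0,0,0],0.03],[[0,0,0.02],[0,0,0],0.03],[[0,0,0.05],[0,0,0],0.03],[[0,-0.03,0.07],[0,0,0],0.03],[[-0.005,-0.065,0.07],[0,0,0],0.03],[[-0.01,-0.1,0.07],[0,0,0],0.03],[[-0.0175,-0.135,0.06],[0,0,0],0.03],[[-0.0175,-0.153,0.04],[0,0,0],0.03],[[-0.0175,-0.153,0.027],[0,0,0],0.03],[[-0.0175,-0.153,0.027],[0,0,0],0.03],[[-0.0175,-0.153,0.027],[0,0,0],0.03],[[-0.0175,-0.153,0.027],[0,0,0],0.03]]'

```text
clock: 17.37
ee_pos: [0.4521, -0.0177, 0.0808]
tcp_rot: [0.0, 1.0, 0.0, 0.0]
ft_force: [-0.1, -0.3, 0.6]
opening: 0.353
gripper_force: 0.0
```

```bash
python3 - <<'E'
from h import *
im,ct=shot("w8"); o=np.load("pics/w8.npz")["ee_pos"]; print(o)
print(proj(ct,[[.452,-.0185,.028],[*o[:2],.028],[o[0]+.005,o[1],.028]]))
cv2.imwrite("pics/w8c.png",cv2.resize(im[120:384,60:340],None,fx=2.2,fy=2.2,interpolation=cv2.INTER_CUBIC)) 
E
```

```text
[ 0.45207642 -0.01769158  0.08081637]
[[255.38219629 219.78711012]
 [254.10359657 219.67332357]
 [254.10597754 212.21064742]]
```

View pics/w8c.png

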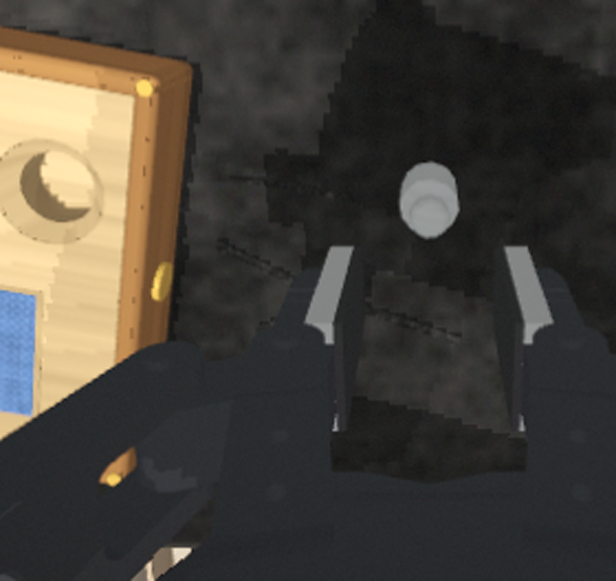

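The 50 knob is at (255.5,217), so the target is (0.4537,−0.0185). Descending and gripping.

>>> servo_tool --moves '[[[0.0015,0,-0.015],[0,0,0],0.026],[[0.0015,0,-0.03],[0,0,0],0.026],[[0.0015,0,-0.039],[0,0,0],0.026],[[0.0015,0,-0.045],[0,0,0],0.026],[[0.0015,0,-0.045],[0,0,0],0.026],[[0.0015,0,-0.045],[0,0,0],0.026],[[0.0015,0,-0.045],[0,0,0],0.002],[[0.0015,0,-0.045],[0,0,0],0.002],[[0.0015,0,-0.045],[0,0,0],0.002],[[0.0015,0,-0.045],[0,0,0],0.002],[[0.0015,0,-0.045],[0,0,0],0.002]]' --squeeze 25

```text
clock: 18.33
ee_pos: [0.4539, -0.0181, 0.036]
tcp_rot: [0.0, 1.0, -0.0, 0.001]
ft_force: [-0.5, 2.2, 5.8]
opening: 0.107
gripper_force: 24.5
```

>>> servo_tool --moves '[[[0,0,0.01],[0,0,0],0.002],[[0,0,0.035],[0,0,0],0.002],[[0,0.005,0.065],[0,0,0],0.002],[[0.002,0.03,0.07],[0,0,0],0.002],[[0.004,0.06,0.07],[0,0,0],0.002],[[0.006,0.09,0.07],[0,0,0],0.002],[[0.007,0.108,0.065],[0,0,0],0.002],[[0.007,0.108,0.045],[0,0,0],0.002],[[0.007,0.108,0.035],[0,0,0],0.002],[[0.007,0.108,0.035],[0,0,0],0.002],[[0.007,0.108,0.03],[0,0,0],0.002],[[0.007,0.108,0.025],[0,0,0],0.002],[[0.007,0.108,0.02],[0,0,0],0.002],[[0.007,0.108,0.017],[0,0,0],0.002],[[0.007,0.108,0.015],[0,0,0],0.002],[[0.007,0.108,0.013],[0,0,0],0.002],[[0.007,0.108,0.0115],[0,0,0],0.002],[[0.007,0.108,0.0115],[0,0,0],0.002]]'

```text
clock: 19.83
ee_pos: [0.4613, 0.0898, 0.048]
tcp_rot: [0.0, 1.0, 0.0, 0.001]
ft_force: [-2.4, -1.6, 9.8]
opening: 0.106
gripper_force: 25.5
```

>>> servo_tool --moves '[[[0,0,0.001],[0,0,0],0.026],[[0,0,0.001],[0,0,0],0.026],[[0,0,0.001],[0,0,0],0.026],[[0,0,0.02],[0,0,0],0.026],[[0,0,0.05],[0,0,0],0.03],[[-0.01,-0.02,0.08],[0,0,0],0.04],[[-0.02,-0.05,0.11],[0,0,0],0.04],[[-0.03,-0.085,0.13],[0,0,0],0.04],[[-0.04,-0.12,0.1535],[0,0,0],0.04],[[-0.05,-0.16,0.1535],[0,0,0],0.04],[[-0.06,-0.2,0.1535],[0,0,0],0.04],[[-0.07,-0.24,0.1535],[0,0,0],0.04],[[-0.08,-0.28,0.1535],[0,0,0],0.04],[[-0.09,-0.315,0.1535],[0,0,0],0.04],[[-0.1005,-0.3495,0.1535],[0,0,0],0.04],[[-0.1005,-0.3495,0.1535],[0,0,0],0.04],[[-0.1005,-0.3495,0.1535],[0,0,0],0.04],[[-0.1005,-0.3495,0.1535],[0,0,0],0.04]]'

```text
clock: 21.33
ee_pos: [0.3595, -0.259, 0.1999]
tcp_rot: [-0.001, 1.0, -0.0, -0.0]
ft_force: [-0.4, 0.3, 0.3]
opening: 0.469
gripper_force: 0.0
```

```bash
python3 - <<'E'
from h import *
im,ct=shot("w9"); o=np.load("pics/w9.npz")["ee_pos"]; print(o)
P=[(.54,-.19),(.54,-.36),(.36,-.36),(.36,-.19),(.45,-.263)]
print(proj(ct,[[*p,.02] for p in P]).round())
cv2.imwrite("pics/w9c.png",cv2.resize(im[20:300,150:430],None,fx=2.1,fy=2.1,interpolation=cv2.INTER_CUBIC)) 
E
```

```text
[ 0.35945736 -0.25902703  0.1998681 ]
[[175. -27.]
 [370. -27.]
 [353. 174.]
 [187. 175.]
 [258.  82.]]
```

View pics/w9c.png

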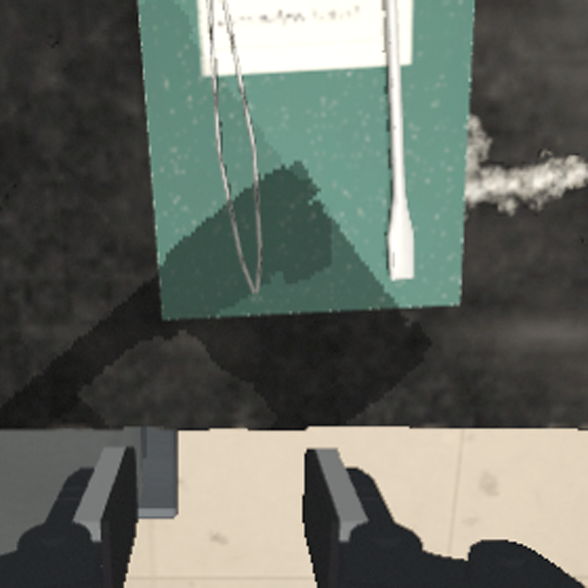

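Forceps outline: near end at px (271,159), arms at crop x 218 and 254 on row y=130. The spatula lies separately to the right at crop (397,150).

```bash
python3 - <<'E'
from h import *
ct=camworld("wrist",np.load("pics/w9.npz"));f=lambda l:np.array(l,float)/2.1+[150,20]
print(cast(ct,f([(255,292),(218,130),(254,130),(216,100),(249,100),(226,180),(260,180),(209,0),(224,0)]),.021).round(4))
ct1=camworld("wrist",np.load("pics/w1.npz")); print(cast(ct1,np.array([(680,332)])/1.5625,.021).round(4))
im=cv2.imread("pics/w9.png"); print(im[82,240:285].max(1).tolist())
E
```

```text
[[ 0.3762 -0.2762  0.021 ]
 [ 0.4499 -0.2586  0.021 ]
 [ 0.4499 -0.2748  0.021 ]
 [ 0.4625 -0.2577  0.021 ]
 [ 0.4625 -0.2724  0.021 ]
 [ 0.4282 -0.2622  0.021 ]
 [ 0.4281 -0.2778  0.021 ]
 [ 0.5027 -0.2548  0.021 ]
 [ 0.5027 -0.2612  0.021 ]]
[[ 0.5119 -0.2524  0.021 ]]
[140, 140, 141, 140, 140, 140, 141, 140, 140, 140, 140, 140, 151, 208, 144, 122, 140, 141, 141, 141, 140, 141, 141, 141, 140, 141, 141, 137, 144, 217, 137, 140, 140, 142, 149, 152, 158, 159, 160, 159, 158, 156, 158, 158, 156]
```

>>> servo_tool --moves '[[[0.03,-0.003,-0.01],[0,0,5],0.035],[[0.06,-0.005,-0.03],[0,0,9.5],0.035],[[0.0825,-0.0075,-0.06],[0,0,9.5],0.035],[[0.0825,-0.0075,-0.1],[0,0,9.5],0.035],[[0.0825,-0.0075,-0.135],[0,0,9.5],0.035],[[0.0825,-0.0075,-0.155],[0,0,9.5],0.035],[[0.0825,-0.0075,-0.162],[0,0,9.5],0.035],[[0.0825,-0.0075,-0.168],[0,0,9.5],0.035],[[0.0825,-0.0075,-0.168],[0,0,9.5],0.035],[[0.0825,-0.0075,-0.168],[0,0,9.5],0.035],[[0.0825,-0.0075,-0.168],[0,0,9.5],0.035]]'

```text
clock: 22.3
ee_pos: [0.4434, -0.2679, 0.0341]
tcp_rot: [0.001, 0.997, 0.083, 0.001]
ft_force: [-0.1, 0.1, 0.4]
opening: 0.408
gripper_force: 0.0
```

>>> servo_tool --moves '[[[0,0,0],[0,0,0],0.005],[[0,0,0],[0,0,0],0.005],[[0,0,0],[0,0,0],0.005],[[0,0,0],[0,0,0],0.005],[[0,0,0],[0,0,0],0.005]]'

```text
clock: 22.72
ee_pos: [0.443, -0.2678, 0.0336]
tcp_rot: [0.001, 0.997, 0.083, 0.001]
ft_force: [-0.4, 1.1, 6.2]
opening: 0.185
gripper_force: 24.6
```

>>> servo_tool --moves '[[[0,0,0.015],[0,0,0],0.005],[[0,0,0.05],[0,0,0],0.005],[[0,0.01,0.09],[0,0,0],0.005],[[0,0.04,0.12],[0,0,4],0.005],[[-0.002,0.07,0.14],[0,0,9],0.005],[[-0.004,0.105,0.14],[0,0,14],0.005],[[-0.006,0.14,0.14],[0,0,20],0.005],[[-0.008,0.175,0.14],[0,0,26],0.005],[[-0.01,0.21,0.14],[0,0,32],0.005],[[-0.012,0.245,0.14],[0,0,38],0.005],[[-0.014,0.28,0.14],[0,0,44],0.005],[[-0.016,0.315,0.14],[0,0,50],0.005],[[-0.018,0.35,0.14],[0,0,56],0.005],[[-0.02,0.385,0.14],[0,0,62],0.005],[[-0.022,0.42,0.14],[0,0,67],0.005],[[-0.023,0.451,0.14],[0,0,69.3],0.005],[[-0.023,0.451,0.13],[0,0,69.3],0.005],[[-0.023,0.451,0.1],[0,0,69.3],0.005],[[-0.023,0.451,0.07],[0,0,69.3],0.005],[[-0.023,0.451,0.06],[0,0,69.3],0.005]]'

```text
clock: 24.38
ee_pos: [0.4164, 0.1834, 0.0888]
tcp_rot: [-0.001, 0.773, 0.635, -0.003]
ft_force: [-0.4, -0.1, -0.6]
opening: 0.182
gripper_force: 24.5
```

```bash
python3 - <<'E'
from h import *
o=monitor.get_obs(); print(o["ee_pos"],o["tcp_rot"],o["opening"],o["ft_force"])
im,ct=shot("w10"); p=o["ee_pos"]
b=np.array([.4489,.1777]);a=np.radians(-11.2);M=np.array([[np.cos(a),-np.sin(a)],[np.sin(a),np.cos(a)]])
# weights: project block centre-of-well knob tops and expected forceps far end
for y,h in((.073,.078),(.013,.059),(-.038,.050),(-.084,.042)):
    w=b+M@[.0285,y]; u=proj(ct,[[*w,h]])[0]; print(y,u.round(1), im[int(u[1]),int(u[0])].tolist() if 0<=u[1]<384 and 0<=u[0]<512 else None)
E
```

```text
[0.41635582 0.18341873 0.08879998] [-0.00137083  0.77267879  0.63479074 -0.00251589] 0.1819620565813382 [-0.41193179 -0.08882709 -0.6239527 ]
0.073 [396.2  95.8] [223, 224, 220]
0.013 [367.2 211.3] [217, 219, 215]
-0.038 [353.7 283.6] [47, 43, 40]
-0.084 [344.  335.4] [45, 43, 41]
```

>>> servo_tool --moves '[[[0,0,-0.01],[0,0,0],0.005],[[0,0,-0.02],[0,0,0],0.005],[[0,0,-0.03],[0,0,0],0.005],[[0,0,-0.037],[0,0,0],0.005],[[0,0,-0.042],[0,0,0],0.005],[[0,0,-0.046],[0,0,0],0.005],[[0,0,-0.048],[0,0,0],0.005],[[0,0,-0.05],[0,0,0],0.005],[[0,0,-0.05],[0,0,0],0.005],[[0,0,-0.05],[0,0,0],0.005]]'

```text
clock: 25.27
ee_pos: [0.4194, 0.1841, 0.0428]
tcp_rot: [0.0, 0.773, 0.635, 0.0]
ft_force: [-2.0, -0.5, 3.7]
opening: 0.184
gripper_force: 25.0
```

Contact came at 0.0428, and 0.0426 was predicted. Releasing slightly, then lifting away and retreating to view the block.

>>> servo_tool --moves '[[[0,0,0.001],[0,0,0],0.026],[[0,0,0.001],[0,0,0],0.026],[[0,0,0.001],[0,0,0],0.026],[[0,0,0.01],[0,0,0],0.028],[[0,0,0.03],[0,0,0],0.03],[[0,0,0.06],[0,0,0],0.04],[[0,0,0.1],[0,0,0],0.04],[[-0.01,0,0.14],[0,0,-7],0.04],[[-0.02,0,0.18],[0,0,-14],0.04],[[-0.03,0,0.2],[0,0,-21],0.04],[[-0.04,0,0.206],[0,0,-28],0.04],[[-0.04,0,0.206],[0,0,-35],0.04],[[-0.04,-0.01,0.206],[0,0,-42],0.04],[[-0.04,-0.014,0.206],[0,0,-49],0.04],[[-0.04,-0.014,0.206],[0,0,-56],0.04],[[-0.04,-0.014,0.206],[0,0,-63],0.04],[[-0.04,-0.014,0.206],[0,0,-70],0.04],[[-0.04,-0.014,0.206],[0,0,-77],0.04],[[-0.04,-0.014,0.206],[0,0,-78.8],0.04],[[-0.04,-0.014,0.206],[0,0,-78.8],0.04]]'

```text
clock: 26.93
ee_pos: [0.3791, 0.1699, 0.2489]
tcp_rot: [-0.0, 1.0, -0.001, 0.0]
ft_force: [-0.1, -0.8, -0.3]
opening: 0.468
gripper_force: 0.0
```

```bash
python3 - <<'E'
from h import *
o=monitor.get_obs(); print(o["ee_pos"],o["opening"],o["ft_force"])
im,ct=shot("w11"); c,T=ct
b=np.array([.4489,.1777]);a=np.radians(-11.2);M=np.array([[np.cos(a),-np.sin(a)],[np.sin(a),np.cos(a)]])
hsv=cv2.cvtColor(im,cv2.COLOR_BGR2HSV)
# recess: non-blue pixels inside recess floor = forceps/shadow; map to block frame
q=proj(ct,[[*(b+M@l),.023] for l in[(-.009,.078),(-.009,-.078),(-.051,-.078),(-.051,.078)]])
m=np.zeros(im.shape[:2],np.uint8); cv2.fillPoly(m,[q.round().astype(int)],1)
steel=(m>0)&(hsv[...,1]<90)
n,L,s,cc=cv2.connectedComponentsWithStats(steel.astype(np.uint8),connectivity=8)
ys,xs=np.nonzero(steel); P=(cast(ct,np.c_[xs,ys],.03)[:,:2]-b)@M
print("recess steel px",len(P),"x",P[:,0].min(),P[:,0].max(),"y",P[:,1].min(),P[:,1].max(),"mid",(P.max(0)+P.min(0))/2)
u,sv,v=np.linalg.svd(P-P.mean(0),full_matrices=False);print("axis",v[0],"mean",P.mean(0))
# weights: grey component around knob
g=(hsv[...,1]<40)&(hsv[...,2]>70); n,L,s,cc=cv2.connectedComponentsWithStats(g.astype(np.uint8))
for nm,y,h in(("500",.073,.078),("200",.013,.059),("100",-.038,.050),("50",-.084,.042)):
    w=b+M@[.0285,y]; u=proj(ct,[[*w,h-.004],[*w,.028]]); l=L[int(u[0,1]),int(u[0,0])]; print(nm,"pred knob",u[0].round(1),"pred base",u[1].round(1),"comp",s[l].tolist() if l else None)
d=np.array([[*(b+M@[.0285,0]),.0]]); 
cv2.imwrite("pics/w11c.png",cv2.resize(im[:260,100:420],(800,650)[:2] if 0 else (738,600),interpolation=cv2.INTER_CUBIC))
E
```

```text
[0.37910419 0.16993127 0.24886198] 0.4679568458494166 [-0.06678179 -0.79896255 -0.34173268]
recess steel px 714 x -0.05090472628725077 -0.00846913296604492 y -0.07752551143703061 0.076704675454792 mid [-0.02968693 -0.00041042]
axis [-0.07414037 -0.99724782] mean [-0.03098819 -0.00280286]
500 pred knob [173.4  57.3] pred base [184.4  63.6] comp [158, 40, 45, 43, 1461]
200 pred knob [238.8  72.6] pred base [240.1  75.2] comp [226, 59, 27, 30, 625]
100 pred knob [288.4  83.8] pred base [286.6  84.9] comp [276, 74, 22, 22, 370]
50 pred knob [330.1  93.2] pred base [327.9  93.6] comp [318, 86, 19, 18, 257]
```

View pics/w11c.png

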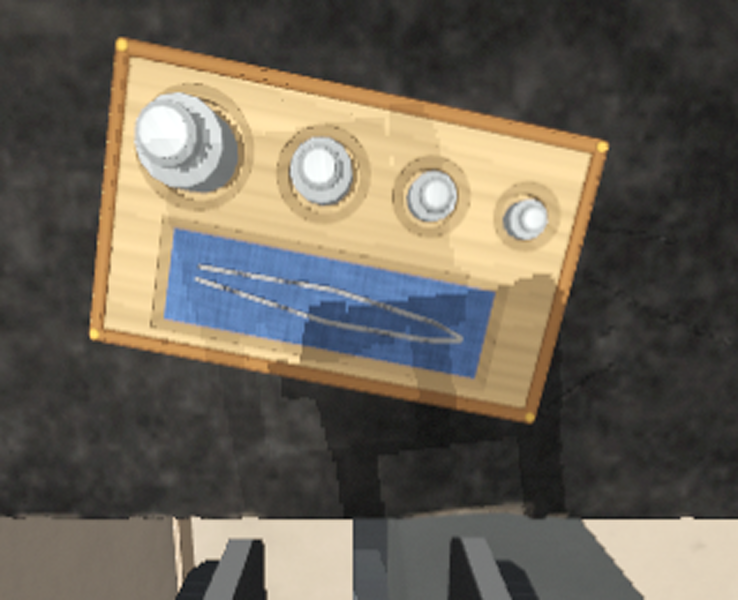

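The four weights stand in their wells at (185,140), (320,170), (432,195) and (526,218), and the forceps lie in the recess with their middle at (328,305). Handing in.

```bash
python3 -c "
from rig import order; print(order.close_job())"
```

```text
the job is handed in; nothing more can be done
None
```

I handed the job in at about 27 s on the robot clock: the last image shows the four steel weights upright in their wells and the forceps flat in the blue recess, brass weights and spatula were not touched, no verdict came back, and I viewed 15 pictures, one over the limit of 14.

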